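# Hang the measuring cup on the rack and shut the drawer

### The arm

A 6-joint arm with a two-finger parallel gripper is mounted at the origin on the work surface. World frame = base frame: x ahead of the robot, y to its left, z up, the work surface at z = 0. Lengths are in mm, angles in rad, forces in N, time in s.
With the tool pointing down it reaches from about 275 to 750 mm from the base axis. Payload 10.2 kg.
Tool frame: the origin (TCP) lies at the very end of the fingers, on their centre line; the grasp point (between the pads) lies 19 mm behind it; z points along the fingers, y is the line along which they close (so a half turn about z gives the same grasp; the last joint's range is limited). The gripper opens to 85 mm and grips with 20 to 120 N. Pads are 22 mm wide; open, the fingers measure 114 mm over their backs; the gripper's body (76 mm by 85 mm) begins 54 mm behind the grasp point. The pads swing forward as they close: fully open they stand 13 mm farther back than shut.
Start: joints at [-1.394, 0.313, 1.498, -0, 1.331, -0.223], TCP at [204.336, -483.609, 208.794] pointing down, gripper open.
Joint ranges: [-2.94, 2.94], [-0.97, 2.17], [0.19, 2.56], [-1.23, 4.37], [0.02, 3.11], [-2.88, 2.88]. Speed limits (rad/s): [2.39, 2.39, 3.01, 3.14, 3.14, 3.14].

### API

Orientations are given as a unit quaternion [w, x, y, z].
In Python, from rig import ctrl gives the robot as it stands.
- The arm moves only by the tool step_arm, never from a script. Its argument "increments" is a list of rows, each a list of 3 entries, a list of its own where there are three numbers: the shift along the tool's x, y, z in cm, then the turn, a rotation vector about the tool's x, y, z in degrees, then the opening in per cent of the stroke, from 0 (shut) to 100 (fully open). A call has 1 to 8 rows; each row is the pose to reach, as a shift and turn from the pose commanded when the call began, along the tool's axes at that moment; what a row does not reach only later rows make up. A row lasts 1/8 s, in which the tool goes at most 62.5 mm and 10.7 degrees, less where a joint would pass 70% of its speed; a pose out of reach is approached as far as the arm can. A call with a gripper value outside its range is refused whole. The fingers move at their own pace and stop on an object; "squeeze" is the grip in N (left out, the last holds). Time passes only in rows, so rows that repeat a pose let the fingers close. It gives the time, the measured TCP pose, the force, the opening and the grip force at its end, in the units of the state.
- ctrl.sense(): the state, without advancing time (a new reading comes with each control period).
- ctrl.capture(name): name is "side" or "top" or "wrist"; returns a dict with "img" (384x512x3 uint8, red, green, blue), "fx", "fy", "cx", "cy" (pixels), "k1" (the pictures are not rectified: a ray, as slopes to the right and down, at radius r is drawn at 1 + k1 r^2 times it, then the intrinsics apply), "extrinsics" (4x4, takes a point from camera to world coordinates). Camera axes: x right, y down, z forward; pixel columns grow to the right and rows downward; lengths in mm; the calibration is good to about 2 mm. A picture is of the moment at which its call begins. There is no depth.
- ctrl.finish_job(): hands the job in; it is judged then, once.
The state is a dict: "time_s": time; "joints": joint angles; "dq": joint speeds; "tau": joint torques, N m; "eef_pos": TCP position; "ee_rot": TCP orientation; "force": force on the tool from outside, world axes, zero at the start; "wrist_torque": the same for the moment, N m; "grip_width": opening from 0.0 (shut) to 1.0 (fully open); "grip_force": force on a finger pad.
Only numpy, scipy, OpenCV 4.12 (cv2) and the standard library are available. Lean on these libraries where they do the work, as an engineer would, in place of code of your own. Each camera call takes 0.05 s, during which the arm holds its last target. There are 200 camera calls.

### The job

The steel measuring cup is too tall and long for the open top drawer: lift it out by its handle and hang it by the loop at the handle's end on the free hook of the utensil rack. Do not force it against the hook, and ease the heavy bowl down by the handle instead of letting it drop and swing, until it hangs still by itself. Then push the drawer fully shut without slamming it, and leave everything else where it is.

Things in the scene. Friction and masses are not known exactly. Their poses are not given: they have to be found in the camera images.
- cup: Steel measuring cup, 100-170 g, in the open drawer, its handle passing 7 mm above the drawer's front and out beyond it. Origin: centre of the bowl's underside; z out of its mouth, x along the handle. Bowl 77 mm across the rim, 64 mm high, 3 mm wall. Centre of mass 12 mm along x, 25 mm up. Hung by the loop, the handle leans about 0.25 rad from vertical, loop on top, mouth away from the rail
- cup_handle (a point): Point in the middle of the cup's handle, a flat strip 18 mm wide (y) and 4 mm thick, 62 mm above the cup's origin, running from the rim to x = 126 mm. This point is at x = 105 mm: pinch here from above across the width; it lies 24 mm or more outside the drawer's front. Axes as the cup's
- cup_loop (a point): Centre of the flat round wire loop at the handle's end, at x = 141, z = 62 mm in the cup's frame: wire 5 mm thick, hole 25 mm across, 35 mm over all. Axes as the cup's
- rack: Fixed utensil rack: wooden base 380 x 130 mm, a post at each end, a horizontal rail 12 mm thick and 350 mm long along the rack's y axis, 305 mm above the counter. Origin: below the rail's middle, at counter level. The hooks open to its front, -x. Two steel S-hooks, 110 to 150 mm apart, sit rigidly on the rail
- free_hook: The S-hook that carries nothing, of 5 mm steel wire. Origin on the rail's axis; z up; its upturned lower end is on the -x side and the hook lies in its x-z plane. The lower bend is a half circle of 22 mm radius (wire centre line): a 39 mm wide free gap, open upwards, between the upturned end and the stem, which comes down 6 mm behind the rail's axis
- hook_seat (a point): Lowest point of the free hook's bend (centre of the wire), where the loop must hang: 16.5 mm in front of (-x) and 54 mm below the rail's axis. The hung cup's loop centre comes about 10 mm below it
- hook_tip (a point): Upper end (centre of the wire) of the free hook's upturned end: 39.5 mm in front of and 22 mm below the rail's axis, 32 mm above the seat. The loop must come down over it from above
- turner (a joint): Swing (rad) of the slotted turner that hangs on the other hook: about -0.06 at rest; it is 62 mm wide across the rack and reaches 215 mm below its hook. Leave it alone
- drawer (a joint): Opening of the top drawer (m): 0 fully shut; it starts between 0.12 and 0.14. It slides with about 1.5 N of friction and stays where it is left; a hard stop at 0
- drawer_front (a point): Centre of the outside of the top drawer's front panel (moves with it). x: closing direction (push along +x), y along the panel, z up. The panel is 196 mm wide and reaches from 32 mm below to 24 mm above this point; a pull lip 80 mm wide sticks out 14 mm near its lower edge, 20 mm and more below this point; above that the face is flat
- drawer_unit: Fixed small white plastic unit of three teal drawers, 260 mm deep (x) x 200 mm wide x 200 mm high, front to -x. Origin: centre of its underside
- mortar: Loose cream ceramic mortar with its pestle, 128 mm across, 82 mm high (pestle to about 125 mm). Origin: centre of its underside. Leave it alone
- spoon: Loose wooden spoon, 240 mm long, lying along its x on a flat ceramic rest. Leave it alone
- cooker_rim (a point): Point on the rim, on the side nearest the robot, of a loose steel pressure cooker 230 mm across, 163 mm high to the lid, about 220 mm at its raised red locking lever; its axis is 114 mm beyond this point. Leave it alone

How it is judged:
By the outcome, as a careful person would: the job done as asked, in the order asked, and still so for the second after the job is handed in, with the robot touching nothing.
It also fails if it takes over 72 s, if anything falls off the work surface, if the arm or the gripper's body presses on something with over 40 N, if the wrist force passes 120 N, or if a joint passes its speed limit or range.

## Working session

There is one attempt and no reset: what is moved stays moved. The work goes in short steps, Python scripts to look and compute and a tool call to move; the robot and the scene stay as the last step left them, time stands still between calls to the robot, and variables do not carry over. Pictures are saved under pics/ and viewed, at most 10 in all, crops included, and the job is handed in when it is done.

Besides the shell and the picture viewer there is one more tool, called after "Emit:" as name([rows], argument=value, ...), one row to a line, values as JSON. step_arm: Moves the arm, as the interface text tells. Its arguments: {"type":"object","properties":{"increments":{"type":"array"},"squeeze":{"type":"number"}},"required":["increments"]}

```bash
mkdir -p pics; ls; cat > h.py <<'E'
import numpy as np, cv2
from rig import ctrl
from scipy.spatial.transform import Rotation as R
def ray(c,u,v):
    x,y=(u-c['cx'])/c['fx'],(v-c['cy'])/c['fy']
    rd=np.hypot(x,y); r=rd
    for _ in range(20): r=rd/(1+c['k1']*r*r)
    s=r/rd if rd>0 else 1
    E=np.array(c['extrinsics']); d=E[:3,:3]@np.array([x*s,y*s,1]); return E[:3,3],d/np.linalg.norm(d)
def onz(c,u,v,z):
    o,d=ray(c,u,v); return o+d*(z-o[2])/d[2]
def tri(c1,p1,c2,p2):
    o1,d1=ray(c1,*p1); o2,d2=ray(c2,*p2)
    t=np.linalg.lstsq(np.c_[d1,-d2],o2-o1,rcond=None)[0]
    a,b=o1+d1*t[0],o2+d2*t[1]; return (a+b)/2,np.linalg.norm(a-b)
def proj(c,P):
    E=np.linalg.inv(np.array(c['extrinsics'])); q=E[:3,:3]@np.array(P)+E[:3,3]; x,y=q[:2]/q[2]; k=1+c['k1']*(x*x+y*y)
    return np.array([c['fx']*x*k+c['cx'],c['fy']*y*k+c['cy']])
def rot(s): q=s['ee_rot']; return R.from_quat([q[1],q[2],q[3],q[0]])
def save(c,n): cv2.imwrite('pics/'+n,cv2.cvtColor(c['img'],cv2.COLOR_RGB2BGR))
def load(n):
    import pickle; return pickle.load(open(n,'rb'))
E
python3 - <<'E'
from h import *
import pickle
cs={n:ctrl.capture(n) for n in('side','top')}
pickle.dump(cs,open('c0.pkl','wb'))
for n,c in cs.items(): print(n,np.round(c['extrinsics'],2).tolist(),c['fx'],c['k1'])
im=np.vstack([cs[n]['img'] for n in cs])
save(cs['side'],'s0.png');save(cs['top'],'t0.png')
print(ctrl.sense())
E
```

```text
pics
side [[0.99, -0.09, 0.11, 418.5], [-0.14, -0.71, 0.69, -611.24], [0.02, -0.7, -0.71, 891.08], [0.0, 0.0, 0.0, 1.0]] 402.14909715332755 0.03135802106987601
top [[0.01, -0.98, 0.18, 300.09], [-1.0, -0.01, 0.01, 66.92], [-0.01, -0.18, -0.98, 1382.93], [0.0, 0.0, 0.0, 1.0]] 448.2268142875746 -0.003571525914949211
{'time_s': 0.1, 'joints': array([-1.39439403e+00,  3.13412864e-01,  1.49836042e+00,  5.02353434e-06,
        1.33097891e+00, -2.23382537e-01]), 'dq': array([ 0.00058664, -0.00273592, -0.00089077, -0.00148394,  0.00195662,
        0.00029692]), 'tau': array([ 2.25416334e-03, -4.12899613e+01, -2.60141426e+01, -2.00971858e-04,
        3.03057466e-03, -1.23089447e-05]), 'eef_pos': array([ 204.29430266, -483.35032374,  208.28294321]), 'ee_rot': array([-5.79551230e-04,  9.80087900e-01,  1.98563271e-01,  1.60564436e-05]), 'force': array([ 0.12230521, -0.75647203,  0.27316248]), 'wrist_torque': array([-0.03869991, -0.01425319, -0.00536406]), 'grip_force': 0.0, 'grip_width': 1.0034312601820061}
```

View pics/s0.png

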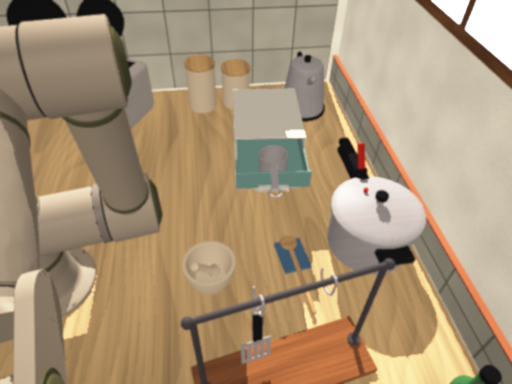

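View pics/t0.png

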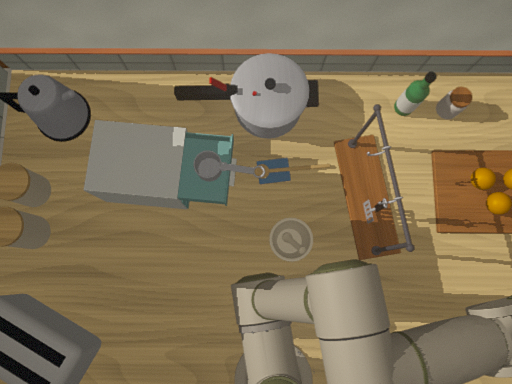

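The side view shows the unit at (270,135), the cup's loop at (277,193), the rail from (188,323) to (390,266), the turner's hook at (258,300) and the free hook near (330,285). In the top view the loop is at (262,171), the bowl at (208,165), and the free hook near (378,153). The drawer front is at column 232, and the rail runs (377,107) to (409,247).

```bash
python3 - <<'E'
from h import *
cs=load('c0.pkl'); s,t=cs['side'],cs['top']
print('rail far',tri(s,(390,266),t,(377,107)),'near',tri(s,(188,323),t,(409,247)))
print('loop',tri(s,(277,193),t,(262,171)))
print('bowl',onz(t,208,165,130))
print('front corners z200-ish', onz(t,234,137,190),onz(t,227,205,190))
def crop(c,x,y,w,h,k): return cv2.resize(c['img'][y:y+h,x:x+w],None,fx=k,fy=k,interpolation=cv2.INTER_CUBIC)
a=crop(s,230,140,80,60,5);b=crop(s,300,250,80,60,5)
d=crop(t,180,130,80+20,75,4);e=crop(t,340,100,100,75,4)
im=np.vstack([np.hstack([a,b]),np.hstack([d,e])])
cv2.imwrite('pics/z0.png',cv2.cvtColor(im,cv2.COLOR_RGB2BGR))
E
```

```text
rail far (array([ 717.27351276, -250.95690964,  302.84486017]), np.float64(0.4898767506914122)) near (array([ 366.5582903 , -311.01091119,  303.78620055]), np.float64(2.0500934977968788))
loop (array([573.37595577,  37.47589889, 207.58721847]), np.float64(4.121440950558405))
bowl [605.80208533 190.83265832 130.        ]
front corners z200-ish [671.34325496 114.79432288 190.        ] [480.84648855 130.99870493 190.        ]
```

View pics/z0.png

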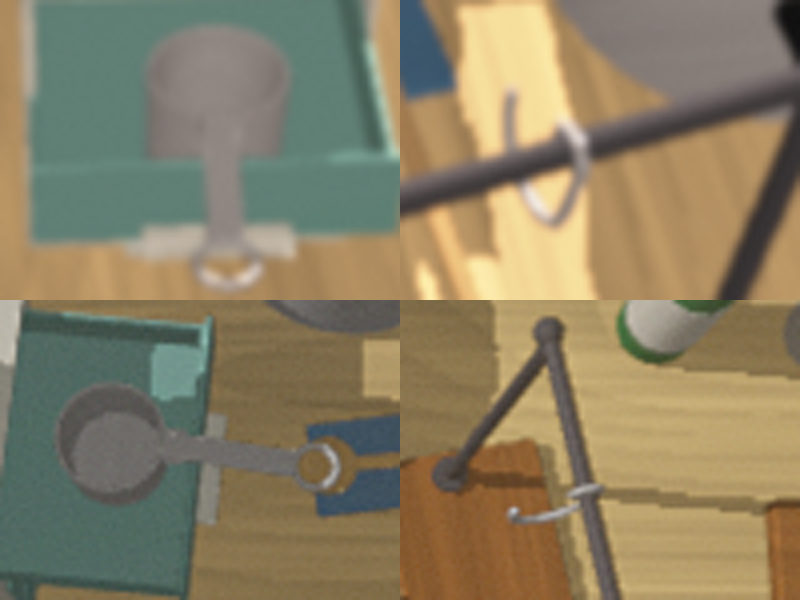

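The zoom shows the loop at side (275.6,192.4) / top (259.5,171.5). The hook tip is at side (322.4,268.6) / top (368.2,153.8), the bend's bottom at side (330.4,294.4), and the hook crosses the rail at side (335,277) / top (387,148.8).

```bash
python3 - <<'E'
from h import *
cs=load('c0.pkl'); s,t=cs['side'],cs['top']
L,e=tri(s,(275.6,192.4),t,(259.5,171.5)); print('loop',L,e)
B=onz(t,208,165.8,L[2]+2); print('rim',B, 'dist(141)',np.linalg.norm((L-B)[:2]), 'yaw', np.arctan2(*(L-B)[[1,0]]))
print('h', onz(t,240,168.75,L[2]), onz(s,274.6,188,L[2]))
print('tip',tri(s,(322.4,268.6),t,(368.2,153.8)), onz(t,368.2,153.8,283))
print('railx',tri(s,(335,277),t,(387,148.8)), onz(t,387,148.8,305),onz(s,335,277,305))
print('seat plane z251',onz(s,330.4,294.4,251))
print('rail yaw',np.arctan2(60.05,350.7))
print('front edge',onz(t,232.5,135,195),onz(t,227,204,195))
print('mortar',onz(t,291,240,82),'turner',onz(s,258,300,305),'cooker',onz(t,270,100,163))
st=ctrl.sense(); print(rot(st).as_matrix().round(2))
E
```

```text
loop [572.17046113  44.11531468 203.27307791] 2.617435257449269
rim [585.21402356 183.33366324 205.27307791] dist(141) 139.82804832361876 yaw -1.664215021349757
h [578.08578892  96.80887825 203.27307791] [573.72656312  59.32888673 203.27307791]
tip (array([ 602.61797479, -229.26370482,  283.08162042]), np.float64(4.517723705870853)) [ 600.30040248 -229.03854431  283.        ]
railx (array([ 608.29760747, -267.76624858,  314.49137106]), np.float64(6.88342986293562)) [ 607.43035319 -270.24170063  305.        ] [ 615.10496825 -261.69427237  305.        ]
seat plane z251 [ 614.98480415 -263.21388759  251.        ]
rail yaw 0.16958436508420155
front edge [675.50502548 118.8150609  195.        ] [482.799229  130.7754831 195.       ]
mortar [396.35722593 -49.9284295   82.        ] turner [ 479.76693565 -287.27026192  305.        ] cooker [791.06580766  13.86112424 163.        ]
[[ 0.92  0.39 -0.  ]
 [ 0.39 -0.92  0.  ]
 [ 0.   -0.   -1.  ]]
```

```bash
cat >> h.py <<'E'
def pose(yaw,phi,tilt):
    """tool rotation; yaw: cup x heading, phi: cup pitch (deg), tilt: gripper lean (deg)"""
    cx=np.array([np.cos(yaw),np.sin(yaw),0]); z=np.array([0,0,-1.]); x=-cx; y=np.cross(z,x)
    return R.from_matrix(np.c_[x,y,z])*R.from_euler('y',tilt-phi,degrees=True)
def go(P,Rt,n=1,s=None):
    s=s or ctrl.sense(); R0=rot(s); d=R0.inv().apply(np.array(P)-s['eef_pos'])/10; w=(R0.inv()*Rt).as_rotvec(degrees=True)
    for i in range(1,n+1): print((d*i/n).round(2).tolist(),(w*i/n).round(1).tolist())
E
python3 - <<'E'
from h import *
Rt=pose(-1.664,0,15); H=np.array([575.5,80,203])
go([204,-483,430],rot(ctrl.sense())); go([575,80,430],Rt); go(H+19*Rt.as_matrix()[:,2]+[0,0,80],Rt)
E
```

```text
[-0.01, -0.07, -22.17] [0.0, 0.0, 0.0]
[56.08, -37.49, -22.11] [8.0, 13.5, -61.4]
[56.35, -37.88, -5.58] [8.0, 13.5, -61.4]
```

Emit:
step_arm([
  [[0,0,-6],[0,0,0],100],
  [[0,0,-12],[0,0,0],100],
  [[0,0,-18],[0,0,0],60],
  [[0,0,-23],[0,0,0],60],
])

```text
time_s: 0.6
eef_pos: [204.3, -483.2, 441.0]
ee_rot: [0.001, 0.98, 0.199, -0.0]
force: [-0.6, -0.6, 0.6]
grip_width: 0.612
grip_force: 0.0
```

Emit:
step_arm([
  [[4,-2.7,0],[0.5,0.9,-4.3],60],
  [[8,-5.4,0],[1.1,1.9,-8.7],60],
  [[12,-8,0],[1.7,2.9,-13],60],
  [[16,-10.7,0],[2.3,3.8,-17.5],60],
  [[20,-13.4,0],[2.8,4.8,-22],60],
  [[24,-16,0],[3.4,5.8,-26],60],
  [[28,-18.7,0],[4,6.7,-30.7],60],
  [[32,-21.4,0],[4.5,7.7,-35],60],
])

```text
time_s: 1.6
eef_pos: [416.4, -160.5, 438.6]
ee_rot: [-0.051, 0.872, 0.484, 0.057]
force: [0.1, -0.5, 0.8]
grip_width: 0.598
grip_force: 0.0
```

```bash
python3 - <<'E'
from h import *
Rt=pose(-1.664,0,15); H=np.array([575.5,80,203])
print(ctrl.sense()['joints'])
go([575,80,400],Rt,5); go(H+19*Rt.as_matrix()[:,2]+[0,0,80],Rt)
E
```

```text
[-0.72418978  0.09638254  1.18789564  0.15106747  1.9129885  -0.12082381]
[5.58, 0.19, 1.62] [0.7, 1.2, -5.2]
[11.16, 0.39, 3.24] [1.4, 2.3, -10.5]
[16.74, 0.58, 4.86] [2.1, 3.5, -15.7]
[22.32, 0.77, 6.47] [2.8, 4.7, -21.0]
[27.9, 0.96, 8.09] [3.5, 5.8, -26.2]
[26.33, 1.25, 21.54] [3.5, 5.8, -26.2]
```

Emit:
step_arm([
  [[4.5,0.2,1.5],[0.6,1,-4.5],60],
  [[9,0.4,3],[1.2,2,-9],60],
  [[13.5,0.6,5],[1.8,3,-13.5],60],
  [[18,0.8,8],[2.4,4,-18],60],
  [[22,1,12],[3,5,-22],60],
  [[25,1.2,16],[3.5,5.8,-26.2],60],
  [[26.3,1.2,20],[3.5,5.8,-26.2],60],
  [[26.3,1.2,21.5],[3.5,5.8,-26.2],60],
])

```text
time_s: 2.6
eef_pos: [574.7, 83.7, 262.7]
ee_rot: [-0.089, 0.734, 0.667, 0.095]
force: [-0.5, -0.4, 0.2]
grip_width: 0.603
grip_force: 0.0
```

```bash
python3 - <<'E'
from h import *
import pickle
s=ctrl.sense(); print(s['joints'],s['eef_pos'])
w=ctrl.capture('wrist'); pickle.dump(w,open('w1.pkl','wb')); save(w,'w1.png')
for P in ([572,44,203],[575.5,80,203]): print(proj(w,P))
go(np.array([575.5,80,203])+19*pose(-1.664,0,15).as_matrix()[:,2],pose(-1.664,0,15))
E
```

```text
[-0.18416627  0.38559279  1.28101763  0.25986833  1.50481262 -0.10975761] [574.67108434  83.70401725 262.71314262]
[255.33567842 281.34844426]
[255.42605134 235.22646581]
[-1.82, 0.17, 7.54] [-0.2, 0.1, -0.2]
```

View pics/w1.png

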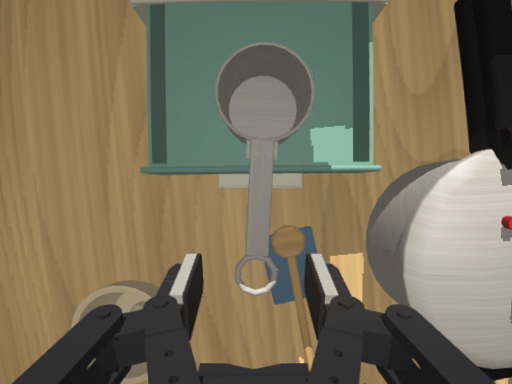

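The wrist view shows the cup's loop at (256.5,274), the rim centre at (265,90), and the handle strip straight between them. It is about 7 px from where I predicted.

```bash
python3 - <<'E'
from h import *
w=load('w1.pkl')
L=onz(w,256.5,274,203); M=onz(w,258,230,203);B=onz(w,265,90,204)
yaw=np.arctan2(*(L-B)[[1,0]]); print(L,M,B,np.linalg.norm(L-B),yaw)
d=onz(w,145,171,190),onz(w,378,169,190); print(d)
c=np.array([np.cos(yaw),np.sin(yaw),0]); H=L-36*c; print(H)
Rt=pose(yaw,0,25); z=Rt.as_matrix()[:,2]
go(H+19*z-60*z,Rt,2); go(H+20*z,Rt)
E
```

```text
[573.45032649  49.72494442 203.        ] [577.84244296  83.83108122 203.        ] [593.00677047 188.13692211 204.        ] 139.79030749760256 -1.7111587731306666
(array([491.90547963, 137.88729808, 190.        ]), array([678.52784217, 121.65538737, 190.        ]))
[578.48679869  85.37089717 203.        ]
[-1.0, 0.16, 0.87] [-0.6, 5.0, 1.2]
[-1.99, 0.32, 1.75] [-1.1, 10.1, 2.3]
[-0.93, 0.45, 7.75] [-1.1, 10.1, 2.3]
```

Emit:
step_arm([
  [[-1,0.2,0.9],[-0.6,5,1.2],60],
  [[-2,0.3,1.8],[-1.1,10.1,2.3],60],
  [[-1.7,0.3,3.3],[-1.1,10.1,2.3],60],
  [[-1.4,0.4,4.8],[-1.1,10.1,2.3],60],
  [[-1.2,0.4,6.3],[-1.1,10.1,2.3],60],
  [[-1,0.4,7.3],[-1.1,10.1,2.3],60],
  [[-0.9,0.4,7.7],[-1.1,10.1,2.3],60],
  [[-0.9,0.4,7.7],[-1.1,10.1,2.3],60],
])

```text
time_s: 3.65
eef_pos: [580.4, 93.8, 188.4]
ee_rot: [-0.14, 0.737, 0.641, 0.165]
force: [0.6, -0.4, 0.3]
grip_width: 0.598
grip_force: 0.0
```

```bash
python3 - <<'E'
from h import *
import pickle
s=ctrl.sense(); print(s['joints'],s['eef_pos'],s['force'])
S=ctrl.capture('side');w=ctrl.capture('wrist'); pickle.dump((S,w),open('g1.pkl','wb'))
a=cv2.resize(S['img'][110:230,200:360],None,fx=2.5,fy=2.5,interpolation=cv2.INTER_CUBIC)
b=cv2.resize(w['img'],(400,300)); cv2.imwrite('pics/g1.png',np.hstack([a,b])[:,:,::-1])
E
```

```text
[-0.24783211  0.43470348  1.44841341  0.44847644  1.3293583  -0.23320355] [580.37832164  93.75453053 188.41014258] [ 0.5649764  -0.39352608  0.28540961]
```

View pics/g1.png

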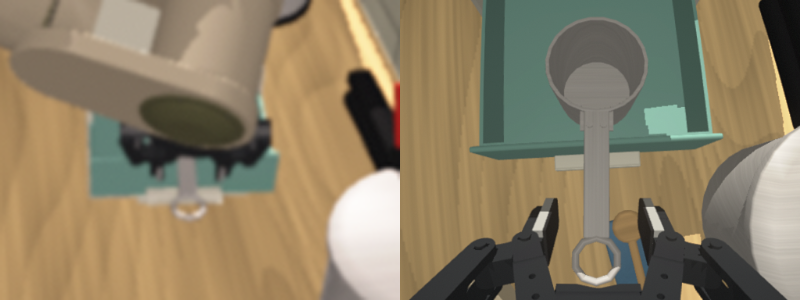

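The composite shows the handle centred between the fingertips, with the loop at about wrist (252,333) / side (274.8,194).

```bash
python3 - <<'E'
from h import *
S,w=load('g1.pkl')
L,e=tri(S,(274.8,194),w,(252,333)); print(L,e, onz(w,252,333,203))
h=onz(w,(597-400)*1.28,128*1.28,203); print(h, 'front top edge', onz(w,(600-400)*1.28,145*1.28,194))
E
```

```text
[572.71362088  47.11932237 195.06173282] 0.43900484062794803 [573.23805527  49.35080488 203.        ]
[585.91530264 138.25580707 203.        ] front top edge [586.62821977 127.4858384  194.        ]
```

Emit:
step_arm([
  [[0,0,0.4],[0,0,0],60],
  [[0,0,0.4],[0,0,0],20],
  [[0,0,0.4],[0,0,0],10],
  [[0,0,0.4],[0,0,0],0],
  [[0,0,0.4],[0,0,0],0],
  [[0,0,0.4],[0,0,0],0],
], squeeze=60)

```text
time_s: 4.5
eef_pos: [580.6, 95.2, 184.7]
ee_rot: [-0.14, 0.737, 0.64, 0.165]
force: [-0.4, -0.1, -0.5]
grip_width: 0.002
grip_force: 0.0
```

```bash
python3 - <<'E'
from h import *
import pickle
s=ctrl.sense(); print(s['grip_width'],s['eef_pos'])
S=ctrl.capture('side');w=ctrl.capture('wrist'); pickle.dump((S,w),open('g2.pkl','wb'))
a=cv2.resize(S['img'][140:220,230:330],None,fx=4,fy=4,interpolation=cv2.INTER_CUBIC)
b=w['img'][64:384,56:456]; cv2.imwrite('pics/g2.png',np.hstack([a,b])[:,:,::-1])
print(proj(w,s['eef_pos']),proj(S,s['eef_pos']))
E
```

```text
0.001714174104593792 [580.59443393  95.20962522 184.72718898]
[253.66760545 246.12709379] [274.41667569 182.92520527]
```

View pics/g2.png

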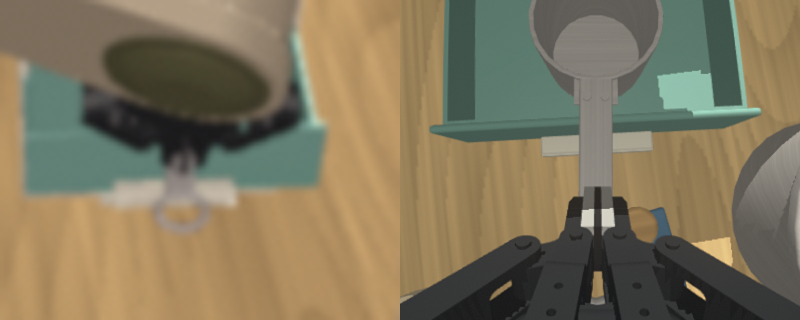

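The fingers have closed above the handle strip, which passes below them at about wrist (252,245), so the handle sits lower than I triangulated. I'll get its depth from known sizes: panel corners at wrist (86,193) to (416,177), handle edges at columns 236 to 268.

```bash
python3 - <<'E'
from h import *
S,w=load('g2.pkl'); E=np.array(w['extrinsics']); print(E.round(2).tolist(),w['fx'])
from scipy.optimize import brentq
f=lambda a,b,d:brentq(lambda z:np.linalg.norm(onz(w,*a,z)-onz(w,*b,z))-d,60,300)
print('panel z',f((86,193),(417,176),196),'handle z',f((235.5,215),(268.5,215),18),'rim z',f((184,81),(319,81),77))
w1=load('w1.pkl'); w=w1; print('w1 panel',f((140,171),(381,169),196),'loop',f((235,274),(278,274),35),'rim',f((216,90),(313,90),77))
t=load('c0.pkl')['top']; w=t; print('top panel',f((232.5,134),(227,205),196))
print(onz(w1,256.5,274,180))
E
```

```text
[[0.99, -0.14, 0.02, 580.07], [-0.14, -0.98, 0.11, 99.71], [0.01, -0.11, -0.99, 368.92], [0.0, 0.0, 0.0, 1.0]] 316.69859554270806
panel z 187.61991077226008 handle z 196.56270061203446 rim z 199.59566180202552
w1 panel 187.2363491878595 loop 190.62989670504288 rim 189.23985971891926
top panel 210.82591980714614
[572.96866843  42.98391393 180.        ]
```

```bash
python3 - <<'E'
from h import *
S,w=load('g2.pkl')
a=cv2.resize(w['img'][200:320,190:320],None,fx=4,fy=4,interpolation=cv2.INTER_CUBIC)
cv2.imwrite('pics/g3.png',a[:,:,::-1])
E
```

```text
(no output)
```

View pics/g3.png

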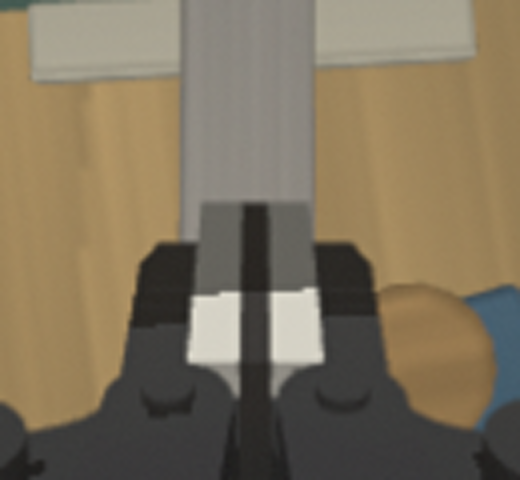

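The fingertips cover the handle. The open pads stand back from the nominal TCP, so the closing tips rode over the strip. I'll reopen, go 10 mm deeper and close again.

Emit:
step_arm([
  [[0,0,-0.3],[0,0,0],60],
  [[0,0,-0.3],[0,0,0],60],
  [[0,0,-0.3],[0,0,0],60],
  [[0,0,-0.3],[0,0,0],60],
  [[0,0,0.4],[0,0,0],60],
  [[-0.3,0,1.1],[0,0,0],60],
  [[-0.3,0,1.1],[0,0,0],60],
])

```text
time_s: 5.48
eef_pos: [580.5, 97.3, 172.6]
ee_rot: [-0.141, 0.737, 0.64, 0.165]
force: [0.1, 0.1, 0.7]
grip_width: 0.596
grip_force: 0.0
```

Emit:
step_arm([
  [[0,0,0],[0,0,0],35],
  [[0,0,0],[0,0,0],25],
  [[0,0,0],[0,0,0],10],
  [[0,0,0],[0,0,0],0],
  [[0,0,0],[0,0,0],0],
])

```text
time_s: 6.1
eef_pos: [581.0, 97.1, 173.6]
ee_rot: [-0.14, 0.737, 0.64, 0.165]
force: [0.0, -1.4, 1.3]
grip_width: 0.183
grip_force: 58.6
```

Emit:
step_arm([
  [[0.2,0,-0.45],[0,0,0],0],
  [[0.6,0,-1.4],[0,0,0],0],
  [[1.3,0,-2.7],[0,0,0],0],
  [[2.1,0,-4.5],[0,0,0],0],
  [[3,0,-6.4],[0,0,0],0],
  [[3.9,0,-8.3],[0,0,0],0],
  [[4.6,0,-9.9],[0,0,0],0],
  [[5.1,0,-10.9],[0,0,0],0],
], squeeze=100)

```text
time_s: 7.1
eef_pos: [580.5, 97.3, 295.5]
ee_rot: [-0.14, 0.737, 0.641, 0.165]
force: [1.0, -0.2, -0.1]
grip_width: 0.16
grip_force: 97.9
```

```bash
python3 - <<'E'
from h import *
import pickle
s=ctrl.sense(); print(s['grip_width'],s['eef_pos'],s['joints'],s['force'])
S=ctrl.capture('side');w=ctrl.capture('wrist');t=ctrl.capture('top'); pickle.dump((S,w,t),open('g4.pkl','wb'))
a=cv2.resize(S['img'][100:220,210:370],None,fx=2.5,fy=2.5,interpolation=cv2.INTER_CUBIC)
d=cv2.resize(t['img'][100:220,180:340],None,fx=2.5,fy=2.5,interpolation=cv2.INTER_CUBIC)
b=w['img'][84:384,56:456]; cv2.imwrite('pics/g4.png',np.vstack([np.hstack([a,b]),np.hstack([d,d*0])])[:,:,::-1])
print(rot(s).as_matrix().round(3))
E
```

```text
0.16049917904567446 [580.50486292  97.30823901 295.45773324] [-0.24153691  0.36448423  1.26989344  0.43497827  1.55020044 -0.12082042] [ 1.04325439 -0.21313387 -0.10522883]
[[ 0.124  0.99   0.065]
 [ 0.898 -0.14   0.418]
 [ 0.423  0.006 -0.906]]
```

View pics/g4.png

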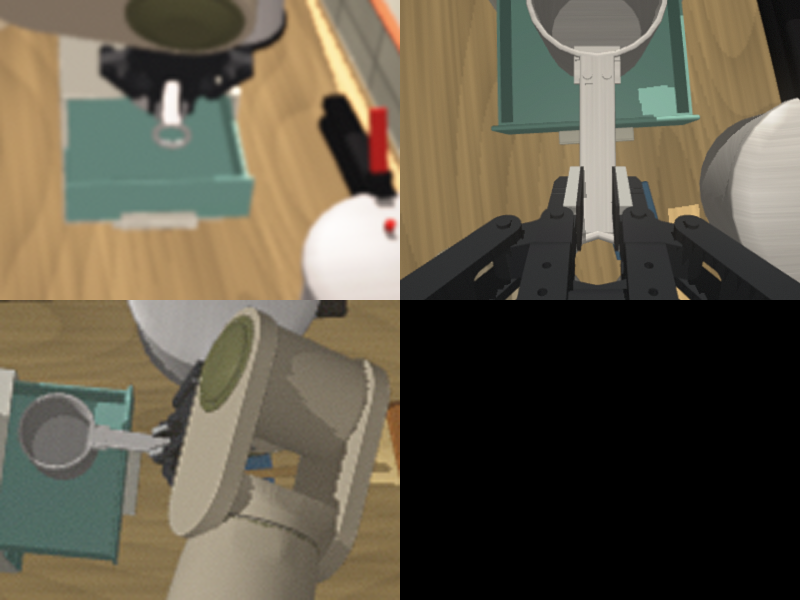

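The cup is held and clear of the drawer. The loop is at side (278.4,154), and the rim centre at top (204,153.6).

```bash
python3 - <<'E'
from h import *
S,w,t=load('g4.pkl')
for z in(310,318.5,327):print(z,proj(S,[573,48,z]),proj(w,[573,48,z]))
for z in(300,310,320,330):print(z,proj(t,[591,188,z]), onz(t,204,153.6,z),proj(w,[591,188,z]))
from scipy.optimize import brentq
f=lambda a,b,d:brentq(lambda z:np.linalg.norm(onz(w,*a,z)-onz(w,*b,z))-d,60,400)
# rim inner/outer widest in wrist crop(527..667 at row~92?)
print('rim z',f((183,95),(323,95),77),'handle z',f((236,150),(271,150),18))
print(w['extrinsics'][2,3], proj(w,[580,62,318.5]))
# automatic: rim in top by brightness
g=cv2.cvtColor(t['img'],cv2.COLOR_RGB2HSV)[120:190,180:222]; m=(g[...,1]<60).astype('uint8')
c=max(cv2.findContours(m,0,2)[0],key=cv2.contourArea); print(cv2.minEnclosingCircle(c))
print('top expected rim dia px',448*77/(1383-320))
E
```

```text
310 [277.70183694 157.53246016] [252.50949421 342.56325986]
318.5 [277.92664499 154.58720457] [252.61020835 348.09562369]
327 [278.15465512 151.60089614] [252.7222939  354.24230807]
300 [202.66931135 154.5709926 ] [593.52521933 184.73991175 300.        ] [249.36813926  93.21924147]
310 [202.24713975 153.51705462] [590.81561647 183.65193969 310.        ] [249.30146759  85.3310327 ]
320 [201.81742383 152.444279  ] [588.10601361 182.56396763 320.        ] [249.22760978  76.55401749]
330 [201.37995961 151.35215632] [585.39641075 181.47599557 330.        ] [249.14538053  66.73287961]
rim z 316.1636015479033 handle z 322.1911084137581
480.6490812306638 [262.54713775 317.7816342 ]
((20.5, 33.0), 33.109764099121094)
top expected rim dia px 32.451552210724365
```

```bash
cat >> h.py <<'E'
YR=-1.40; RX=np.array([np.cos(YR),np.sin(YR),0]); RAIL=np.array([608,-268,305.])
O=pose(-1.705,0,25).inv().apply(np.array([573.3,46.5,319])-np.array([580.5,97.3,295.5]))
def hook(a,z): return RAIL+a*RX+np.array([0,0,z])   # a along rack x, z rel. rail axis
def plan(way,yaw=YR):
    s=ctrl.sense(); R0=rot(s)
    for a,z,phi in way:
        Rt=pose(yaw,phi,25); P=hook(a,z)-Rt.apply(O)
        d=R0.inv().apply(P-s['eef_pos'])/10; w=(R0.inv()*Rt).as_rotvec(degrees=True)
        print((a,z,phi),d.round(2).tolist(),w.round(1).tolist())
    print('loop now',hl(s))
def hl(s):
    P=s['eef_pos']+rot(s).apply(O)-RAIL; return [round(float(v),1) for v in (P[:2]@RX[:2],P[:2]@[-RX[1],RX[0]],P[2])]
E
python3 - <<'E'
from h import *
print(O); plan([(-200,15,0),(-85,15,8)])
E
```

```text
[-36.56802822  -0.3381587  -42.9813327 ]
(-200, 15, 0) [-10.64, 0.18, -5.23] [7.8, 0.0, -16.0]
(-85, 15, 8) [-21.19, 3.82, -9.37] [6.7, -7.9, -16.6]
loop now [-316.0, 18.8, 12.6]
```

Emit:
step_arm([
  [[-0.7,0.1,-0.3],[0.3,-0.3,-0.8],0],
  [[-2.1,0.4,-0.9],[0.7,-0.8,-1.7],0],
  [[-4,0.7,-1.8],[1.3,-1.5,-3.1],0],
  [[-6,1.1,-2.7],[1.9,-2.2,-4.7],0],
  [[-8,1.4,-3.6],[2.5,-3,-6.3],0],
  [[-10,1.8,-4.5],[3.2,-3.7,-7.8],0],
  [[-12,2.2,-5.3],[3.8,-4.5,-9.4],0],
  [[-14,2.5,-6.2],[4.4,-5.2,-11],0],
])

```text
time_s: 8.25
eef_pos: [583.6, -59.6, 290.3]
ee_rot: [-0.123, 0.673, 0.72, 0.119]
force: [0.3, -0.2, -1.4]
grip_width: 0.162
grip_force: 97.9
```

```bash
python3 - <<'E'
from h import *
plan([(-85,15,8)]); s=ctrl.sense(); print(s['joints'],s['grip_width'])
E
```

```text
(-85, 15, 8) [-7.34, -0.3, -2.56] [2.2, -2.7, -5.5]
loop now [-160.9, 5.8, 13.4]
[-0.44724147  0.4717699   1.10274029  0.30510224  1.72939451 -0.49124329] 0.16230006641780897
```

Emit:
step_arm([
  [[-1.5,0,-0.5],[0.4,-0.5,-1.1],0],
  [[-3,-0.1,-1],[0.9,-1,-2.2],0],
  [[-4.4,-0.2,-1.5],[1.3,-1.6,-3.3],0],
  [[-5.7,-0.2,-2],[1.7,-2.1,-4.3],0],
  [[-6.8,-0.3,-2.4],[2,-2.5,-5.1],0],
  [[-7.3,-0.3,-2.6],[2.2,-2.7,-5.5],0],
  [[-7.3,-0.3,-2.6],[2.2,-2.7,-5.5],0],
])

```text
time_s: 9.12
eef_pos: [585.9, -135.4, 290.6]
ee_rot: [-0.113, 0.638, 0.756, 0.096]
force: [-0.6, -0.2, -0.8]
grip_width: 0.166
grip_force: 97.9
```

```bash
python3 - <<'E'
from h import *
import pickle
s=ctrl.sense(); print(s['joints'],s['grip_width']); print(hl(s)); 
S=ctrl.capture('side');t=ctrl.capture('top');w=ctrl.capture('wrist'); pickle.dump((S,w,t),open('g5.pkl','wb'))
L=s['eef_pos']+rot(s).apply(O); print('exp loop px',proj(S,L),proj(w,L),'tip',proj(S,hook(-39.5,-22)),proj(w,hook(-39.5,-22)),proj(t,hook(-39.5,-22)))
a=cv2.resize(S['img'][240:310,290:390],None,fx=5,fy=5,interpolation=cv2.INTER_CUBIC)
b=cv2.resize(w['img'][:,56:456],(300,288)) ; b=np.vstack([b,np.zeros((62,300,3),'uint8')])
d=cv2.resize(t['img'][100:185,320:440],None,fx=2.9,fy=2.9)[:246]
o=np.zeros((596,800,3),'uint8'); o[:350,:500]=a; o[:350,500:]=b; o[350:,:348]=d[:,:348]
cv2.imwrite('pics/g5.png',o[:,:,::-1])
E
```

```text
[-0.52884087  0.5448489   0.97925148  0.23302715  1.80527727 -0.66514758] 0.16566251525387413
[-86.9, 0.3, 16.0]
exp loop px [312.37202495 235.44893112] [253.13531301 352.82477395] tip [320.39573187 268.90439893] [252.72956386 395.07260014] [368.19823197 153.42273739]
```

View pics/g5.png

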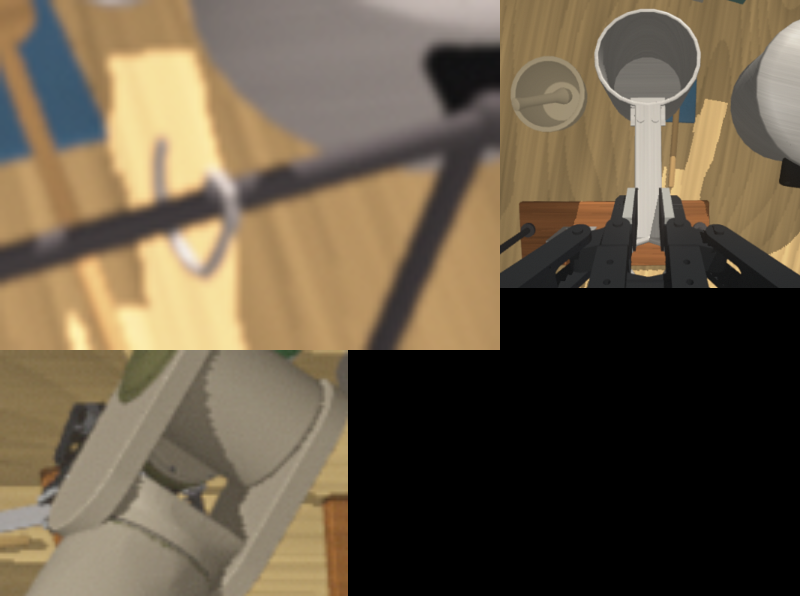

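The last picture shows the free hook's tip at side (322.4,268.6), unobstructed. The loop comes into view at the crop's top near side (313,238), about as predicted. In side-camera terms the hook is about 3 mm further along +rack y than my model, so I'll shift it.

```bash
sed -i 's/RAIL=np.array(\[608,-268,305.\])/RAIL=np.array([611,-267.5,305.])/' h.py; python3 - <<'E'
from h import *
print(proj(load('g5.pkl')[0],hook(-39.5,-22)))
plan([(-60,12,10),(-39.5,8,10)])
E
```

```text
[321.96066938 268.4858414 ]
(-60, 12, 10) [-2.89, 0.26, -0.28] [0.0, -2.0, -0.1]
(-39.5, 8, 10) [-4.97, 0.27, -0.5] [0.0, -2.0, -0.1]
loop now [-87.4, -2.7, 16.1]
```

Emit:
step_arm([
  [[-0.8,0.1,-0.1],[0,-0.5,0],0],
  [[-1.8,0.2,-0.2],[0,-1.2,0],0],
  [[-2.9,0.3,-0.3],[0,-2,0],0],
  [[-3.8,0.3,-0.4],[0,-2,0],0],
  [[-4.6,0.3,-0.5],[0,-2,0],0],
  [[-5,0.3,-0.5],[0,-2,0],0],
  [[-5,0.3,-0.5],[0,-2,0],0],
])

```text
time_s: 10.15
eef_pos: [597.1, -183.6, 280.6]
ee_rot: [-0.1, 0.639, 0.758, 0.084]
force: [-0.2, -0.5, -0.9]
grip_width: 0.165
grip_force: 98.0
```

```bash
python3 - <<'E'
from h import *
import pickle
s=ctrl.sense(); print(hl(s)); 
S=ctrl.capture('side'); pickle.dump(S,open('g6.pkl','wb'))
L=s['eef_pos']+rot(s).apply(O); print('exp loop px',proj(S,L),'tip',proj(S,hook(-39.5,-22)))
a=cv2.resize(S['img'][235:305,290:390],None,fx=8,fy=8,interpolation=cv2.INTER_CUBIC)
cv2.imwrite('pics/g6.png',a[:,:,::-1])
E
```

```text
[-38.6, 0.1, 7.7]
exp loop px [324.55793471 259.21692539] tip [321.96066938 268.4858414 ]
```

View pics/g6.png

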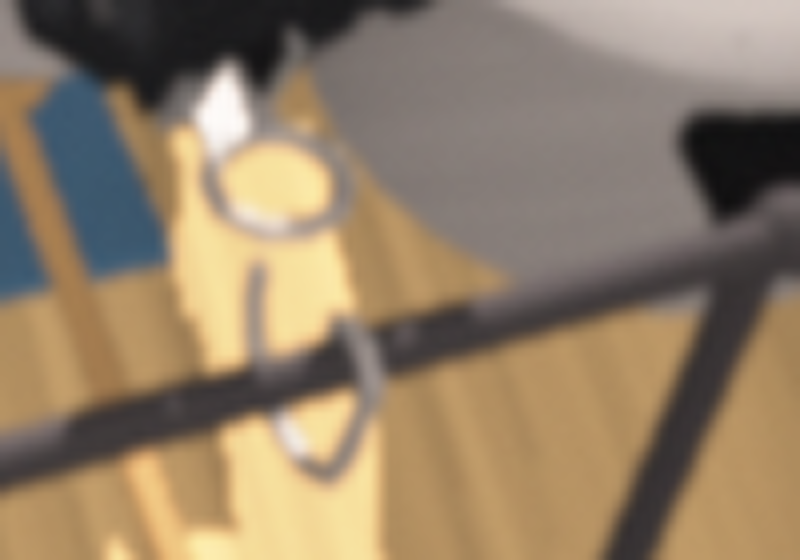

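The loop centre is at side (324.6,258) and the tip at (322.2,268.5). Both match the model within about a pixel, so the loop is directly above the tip.

```bash
python3 - <<'E'
from h import *
plan([(-38.5,-12,10),(-38.5,-27,11),(-38,-33,16),(-37.2,-39.5,22)])
E
```

```text
(-38.5, -12, 10) [-0.55, -0.03, 1.91] [0.0, -0.0, -0.1]
(-38.5, -27, 11) [-1.02, -0.03, 3.42] [0.0, -1.0, -0.1]
(-38, -33, 16) [-1.61, -0.03, 4.28] [0.0, -6.0, -0.1]
(-37.2, -39.5, 22) [-2.36, -0.03, 5.2] [0.0, -12.0, -0.1]
loop now [-38.9, 0.2, 7.8]
```

Emit:
step_arm([
  [[-0.25,0,0.8],[0,0,0],0],
  [[-0.5,0,1.6],[0,0,0],0],
  [[-0.7,0,2.2],[0,-0.3,0],0],
  [[-0.8,0,2.7],[0,-0.6,0],0],
  [[-1,0,3.2],[0,-0.9,0],0],
  [[-1,0,3.4],[0,-1,0],0],
])

```text
time_s: 10.95
eef_pos: [597.2, -184.1, 245.1]
ee_rot: [-0.093, 0.64, 0.759, 0.079]
force: [1.3, -0.5, -1.2]
grip_width: 0.164
grip_force: 97.9
```

```bash
python3 - <<'E'
from h import *
s=ctrl.sense();print(s['force'],s['wrist_torque'],s['joints'])
plan([(-38,-33,16),(-37,-39.5,24),(-35,-44,33),(-33,-47,41),(-30,-49.5,50)])
E
```

```text
[ 1.26384659 -0.54179071 -1.22359904] [-0.24671758 -0.09696903  0.06142411] [-0.56819795  0.60885997  0.98148494  0.18239255  1.71518943 -0.7260932 ]
(-38, -33, 16) [-0.59, -0.02, 0.86] [0.0, -5.0, -0.1]
(-37, -39.5, 24) [-1.52, -0.02, 1.88] [0.0, -13.0, -0.1]
(-35, -44, 33) [-2.64, -0.02, 2.61] [0.0, -22.0, -0.1]
(-33, -47, 41) [-3.67, -0.02, 3.05] [0.0, -30.0, -0.1]
(-30, -49.5, 50) [-4.9, -0.02, 3.31] [0.0, -39.0, -0.1]
loop now [-38.6, 0.2, -27.1]
```

Emit:
step_arm([
  [[-0.3,0,0.4],[0,-2.5,0],0],
  [[-0.6,0,0.9],[0,-5,0],0],
  [[-1.1,0,1.4],[0,-9,0],0],
  [[-1.5,0,1.9],[0,-13,0],0],
  [[-2.1,0,2.3],[0,-17.5,0],0],
  [[-2.6,0,2.6],[0,-22,0],0],
  [[-3.2,0,2.85],[0,-26,0],0],
  [[-3.7,0,3.05],[0,-30,0],0],
])

```text
time_s: 11.95
eef_pos: [602.1, -212.3, 207.0]
ee_rot: [0.107, 0.638, 0.757, -0.09]
force: [0.5, -0.1, -0.8]
grip_width: 0.164
grip_force: 97.9
```

```bash
python3 - <<'E'
from h import *
s=ctrl.sense();print(s['force'],s['wrist_torque'],s['joints'])
plan([(-30,-49.5,50),(-27,-51.5,59),(-24,-54,67),(-21.5,-57,75),(-19.5,-62,75)])
E
```

```text
[ 0.48207799 -0.09222899 -0.84803914] [ 0.15670909  0.02676534 -0.00791212] [-0.421192    0.49906379  1.26026995 -0.24622786  1.23191185 -0.52577489]
(-30, -49.5, 50) [-0.89, -0.03, 0.87] [0.0, -8.9, -0.1]
(-27, -51.5, 59) [-1.91, -0.03, 1.54] [0.0, -17.9, -0.1]
(-24, -54, 67) [-2.88, -0.03, 2.12] [0.0, -25.9, -0.1]
(-21.5, -57, 75) [-3.81, -0.02, 2.62] [-0.0, -33.9, -0.1]
(-19.5, -62, 75) [-3.86, -0.03, 3.15] [-0.0, -33.9, -0.1]
loop now [-32.7, 0.2, -46.6]
```

Emit:
step_arm([
  [[-0.4,0,0.4],[0,-4.5,0],0],
  [[-0.9,0,0.9],[0,-8.9,0],0],
  [[-1.4,0,1.2],[0,-13.4,0],0],
  [[-1.9,0,1.5],[0,-17.9,0],0],
  [[-2.4,0,1.8],[0,-22,0],0],
  [[-2.9,0,2.1],[0,-25.9,0],0],
  [[-3.35,0,2.4],[0,-30,0],0],
  [[-3.8,0,2.6],[0,-33.9,0],0],
])

```text
time_s: 12.95
eef_pos: [609.5, -255.3, 192.3]
ee_rot: [0.323, 0.585, 0.693, -0.272]
force: [0.8, -0.2, -1.1]
grip_width: 0.162
grip_force: 97.9
```

```bash
python3 - <<'E'
from h import *
s=ctrl.sense();print(s['force'],s['wrist_torque'],s['joints'])
plan([(-20,-61,75),(-19,-64,75),(-19,-68,75)])
S=ctrl.capture('side'); w=ctrl.capture('wrist')
save(S,'S7.png'); save(w,'W7.png')
P=s['eef_pos']+rot(s).apply(O); print('loop px',proj(S,P),proj(w,P),'seat',proj(S,hook(-16.5,-54)),proj(S,hook(-39.5,-22)))
E
```

```text
[ 0.76701075 -0.21303669 -1.13087136] [0.4683098  0.09784206 0.04272701] [-0.28290643  0.53230757  1.48998742 -1.0100683   0.9493585   0.10089967]
(-20, -61, 75) [0.19, -0.03, 0.39] [-0.0, -0.0, -0.1]
(-19, -64, 75) [0.36, -0.03, 0.66] [-0.0, -0.0, -0.1]
(-19, -68, 75) [0.66, -0.03, 0.91] [-0.0, -0.0, -0.1]
loop now [-21.7, 0.2, -57.1]
loop px [323.5797651  287.33150048] [254.12254782 355.50945101] seat [324.92470429 288.91019293] [321.96066938 268.4858414 ]
```

Emit:
step_arm([
  [[0.1,0,0.2],[0,0,0],0],
  [[0.2,0,0.4],[0,0,0],0],
  [[0.2,0,0.4],[0,0,0],0],
])

```text
time_s: 13.42
eef_pos: [609.8, -257.4, 188.4]
ee_rot: [0.322, 0.585, 0.693, -0.272]
force: [0.1, -0.0, -0.7]
grip_width: 0.161
grip_force: 97.9
```

```bash
python3 - <<'E'
from h import *
s=ctrl.sense();print(s['force'],s['wrist_torque'],hl(s))
E
```

```text
[ 0.05578615 -0.0336248  -0.66959389] [0.51737309 0.09545413 0.06046452] [-19.5, 0.1, -61.0]
```

Emit:
step_arm([
  [[0.08,0,0.07],[0,0,0],0],
  [[0.15,0,0.15],[0,0,0],0],
  [[0.15,0,0.15],[0,0,0],0],
])

```text
time_s: 13.8
eef_pos: [610.2, -257.8, 187.8]
ee_rot: [0.324, 0.585, 0.692, -0.272]
force: [-1.4, -1.4, 6.1]
grip_width: 0.164
grip_force: 98.4
```

```bash
python3 - <<'E'
from h import *
s=ctrl.sense();print(s['force'],s['wrist_torque'],hl(s))
E
```

```text
[-1.36858971 -1.39634442  6.06178902] [-0.59189784 -0.04258751 -0.22555031] [-19.1, 0.4, -61.5]
```

Contact at the seat height. I'll ease back a millimetre so the loop rests lightly.

Emit:
step_arm([
  [[-0.08,0,-0.08],[0,0,0],0],
  [[-0.08,0,-0.08],[0,0,0],0],
])

```text
time_s: 14.05
eef_pos: [610.0, -257.4, 188.0]
ee_rot: [0.323, 0.585, 0.693, -0.272]
force: [-0.2, -2.1, 5.0]
grip_width: 0.166
grip_force: 98.1
```

```bash
python3 - <<'E'
from h import *
import pickle
s=ctrl.sense();print(s['force'],s['wrist_torque'],hl(s),s['joints'])
S=ctrl.capture('side');w=ctrl.capture('wrist');t=ctrl.capture('top'); pickle.dump((S,w,t),open('g8.pkl','wb'))
S0=load('g6.pkl')
# tool x,z world
print(rot(s).as_matrix().round(2))
# estimate handle tilt from wrist: handle edges
hsv=cv2.cvtColor(w['img'],cv2.COLOR_RGB2HSV)
for r in range(60,330,20):
    row=w['img'][r].astype(int); g=row.mean(1); sat=hsv[r,:,1]
    c=[i for i in range(200,310) if sat[i]<45 and g[i]>90]; print(r,(c[0],c[-1],len(c)) if c else None)
E
```

```text
[-0.19572625 -2.1221045   4.95951925] [-0.44940952 -0.03432178 -0.15007113] [-19.5, 0.3, -61.4] [-0.2865711   0.53862755  1.49182661 -1.01454238  0.94204958  0.10686472]
[[-0.11  0.99  0.13]
 [ 0.63  0.17 -0.75]
 [-0.77  0.   -0.64]]
60 (200, 290, 91)
80 (200, 284, 85)
100 (200, 293, 94)
120 (200, 308, 109)
140 (219, 296, 78)
160 (230, 276, 47)
180 (236, 270, 35)
200 (236, 270, 35)
220 (236, 270, 35)
240 (236, 309, 73)
260 (200, 309, 62)
280 (200, 309, 43)
300 (240, 267, 28)
320 (238, 268, 31)
```

Emit:
step_arm([
  [[-0.05,0,-0.06],[0,0,0],0],
  [[-0.05,0,-0.06],[0,0,0],0],
  [[-0.05,0,-0.06],[0,0,0],0],
], squeeze=20)

```text
time_s: 14.58
eef_pos: [609.8, -257.1, 188.1]
ee_rot: [0.323, 0.585, 0.693, -0.272]
force: [1.1, -2.1, 3.7]
grip_width: 0.165
grip_force: 98.1
```

Emit:
step_arm([
  [[-0.06,0,-0.06],[0,0,0],5],
  [[-0.06,0,-0.06],[0,0,0],5],
  [[-0.06,0,-0.06],[0,0,0],5],
], squeeze=20)

```text
time_s: 14.95
eef_pos: [609.6, -256.8, 188.3]
ee_rot: [0.322, 0.585, 0.693, -0.272]
force: [1.1, -1.4, -0.5]
grip_width: 0.163
grip_force: 97.9
```

Emit:
step_arm([
  [[0.02,0,0.02],[0,0,0],15],
  [[0.02,0,0.02],[0,0,0],16],
  [[0.02,0,0.02],[0,0,0],17],
  [[0.02,0,0.02],[0,0,0],18],
])

```text
time_s: 15.45
eef_pos: [609.6, -256.9, 188.3]
ee_rot: [0.322, 0.585, 0.693, -0.272]
force: [-0.9, -1.2, -0.4]
grip_width: 0.181
grip_force: 57.7
```

Emit:
step_arm([
  [[0,0,0],[0,0,0],19],
  [[0,0,0],[0,0,0],19.5],
  [[0,0,0],[0,0,0],20],
  [[0,0,0],[0,0,0],20.5],
  [[0,0,0],[0,0,0],21],
  [[0,0,0],[0,0,0],21.5],
])

```text
time_s: 16.2
eef_pos: [609.8, -257.1, 188.7]
ee_rot: [0.323, 0.585, 0.693, -0.272]
force: [-1.0, 0.3, -0.1]
grip_width: 0.214
grip_force: 0.0
```

```bash
python3 - <<'E'
from h import *
import pickle
s=ctrl.sense();print(s['force'],s['wrist_torque'],s['grip_width'])
w=ctrl.capture('wrist'); w0=load('g8.pkl')[1]; pickle.dump(w,open('g9.pkl','wb'))
d=np.abs(w['img'].astype(int)-w0['img']).max(2); print((d>40).sum(), cv2.boundingRect((d>40).astype('uint8')))
E
```

```text
[-0.9950982   0.25192656 -0.11261887] [0.35550318 0.08487112 0.01410033] 0.21417072042933208
6653 (0, 9, 512, 375)
```

Emit:
step_arm([
  [[0,0,0],[0,0,0],25],
  [[0,0,0],[0,0,0],29],
  [[0,0,0],[0,0,0],33],
  [[0,0,0],[0,0,0],38],
  [[0,0,0],[0,0,0],43],
  [[0,0,0],[0,0,0],48],
  [[0,0,0],[0,0,0],50],
  [[0,0,0],[0,0,0],50],
])

```text
time_s: 17.25
eef_pos: [609.7, -257.0, 188.5]
ee_rot: [0.322, 0.585, 0.693, -0.272]
force: [0.2, 0.2, 0.8]
grip_width: 0.5
grip_force: 0.0
```

```bash
python3 - <<'E'
from h import *
import pickle
s=ctrl.sense();print(s['force'],s['grip_width'])
S,w0,t=load('g8.pkl'); w1=load('g9.pkl'); w=ctrl.capture('wrist'); pickle.dump(w,open('g10.pkl','wb'))
for r in (160,170,180,190,200,210,220):
    o=[]
    for W in(w0,w1,w):
        h=cv2.cvtColor(W['img'],cv2.COLOR_RGB2HSV)[r]; c=[i for i in range(215,300) if h[i,1]<45 and h[i,2]>90]; o.append((c[0],c[-1]) if c else None)
    print(r,o)
go(s['eef_pos']-150*rot(s).as_matrix()[:,2]+[0,0,0],rot(s))
E
```

```text
[0.22509231 0.15517192 0.75091677] 0.5002204114606411
160 [(230, 276), (231, 276), (231, 283)]
170 [(236, 270), (237, 271), (238, 271)]
180 [(236, 270), (237, 271), (238, 271)]
190 [(236, 270), (237, 271), (238, 271)]
200 [(236, 270), (237, 271), (238, 271)]
210 [(236, 270), (237, 271), (238, 271)]
220 [(236, 270), (237, 271), (238, 271)]
[-0.0, 0.0, -15.0] [-0.0, -0.0, -0.0]
```

The cup stayed put to within a pixel after release, so it hangs by itself. I'll retreat along the tool axis and measure the drawer front.

Emit:
step_arm([
  [[0,0,-0.6],[0,0,0],50],
  [[0,0,-1.6],[0,0,0],50],
  [[0,0,-3.2],[0,0,0],50],
  [[0,0,-5.5],[0,0,0],50],
  [[0,0,-8],[0,0,0],50],
  [[0,0,-11],[0,0,0],50],
  [[0,0,-14],[0,0,0],50],
  [[0,0,-17],[0,0,0],50],
])

```text
time_s: 18.3
eef_pos: [587.4, -127.3, 299.5]
ee_rot: [0.323, 0.585, 0.693, -0.271]
force: [-0.1, -0.1, -0.4]
grip_width: 0.501
grip_force: 0.0
```

```bash
python3 - <<'E'
from h import *
import pickle
s=ctrl.sense();print(s['eef_pos'],s['joints'])
w=load('w1.pkl'); a,b=onz(w,140,171,187.5),onz(w,381,169,187.5); print(a,b,(a+b)/2)
t=load('c0.pkl')['top']; a,b=onz(t,232.5,134,187.5),onz(t,227,205,187.5); print(a,b)
# unit side edges top (z=200): far-left (94,121)->(195,129) and near-left(85,190)->(185,207)
for q in((94,121),(85,190)):print(onz(t,*q,200))
yawp=np.arctan2(b[1]-a[1],b[0]-a[0]); print(np.degrees(yawp))
Rt=pose(-1.67,0,25); go([585,40,270],Rt,8); go([585,40,330],Rt)
W=ctrl.capture('wrist'); pickle.dump(W,open('g11.pkl','wb'))
E
```

```text
[ 587.38992767 -127.30373908  299.51789077] [-0.06255808  0.39018647  1.41071932 -0.90250361  1.24589771  0.03237258]
[486.93690412 138.47725456 187.5       ] [681.99303048 121.44718962 187.5       ] [584.4649673  129.96222209 187.5       ]
[680.76845901 119.18468503 187.5       ] [481.22528772 131.13299316 187.5       ]
[712.1122687  503.57207399 200.        ]
[517.30482888 513.95308842 200.        ]
176.57331692659278
[1.61, 0.32, -1.34] [0.5, 9.3, 2.0]
[3.23, 0.65, -2.68] [0.9, 18.6, 4.0]
[4.84, 0.97, -4.03] [1.4, 27.9, 6.1]
[6.46, 1.29, -5.37] [1.8, 37.2, 8.1]
[8.07, 1.62, -6.71] [2.3, 46.5, 10.1]
[9.69, 1.94, -8.05] [2.7, 55.8, 12.1]
[11.3, 2.27, -9.39] [3.2, 65.1, 14.1]
[12.91, 2.59, -10.73] [3.6, 74.4, 16.2]
[8.33, 2.6, -14.6] [3.6, 74.4, 16.2]
```

Emit:
step_arm([
  [[1.6,0.3,-1.3],[0.5,9.3,2],30],
  [[3.2,0.6,-2.7],[0.9,18.6,4],0],
  [[4.8,1,-4],[1.4,27.9,6.1],0],
  [[6.5,1.3,-5.4],[1.8,37.2,8.1],0],
  [[8.1,1.6,-6.7],[2.3,46.5,10.1],0],
  [[9.7,1.9,-8],[2.7,55.8,12.1],0],
  [[11.3,2.3,-9.4],[3.2,65.1,14.1],0],
  [[12.9,2.6,-10.7],[3.6,74.4,16.2],0],
])

```text
time_s: 19.35
eef_pos: [585.7, 39.1, 269.3]
ee_rot: [-0.147, 0.724, 0.654, 0.163]
force: [-0.7, -0.2, 0.2]
grip_width: 0.001
grip_force: 0.0
```

```bash
python3 - <<'E'
from h import *
s=ctrl.sense();print(s['eef_pos'],s['joints'],s['grip_width'])
Rt=pose(-1.643,0,25)
for P in([583,85,220],[583,92,162],[584,112,162],[585.5,132,162]): go(P,Rt)
S=ctrl.capture('side'); cv2.imwrite('pics/S12.png',S['img'][:,:,::-1])
S0=load('g6.pkl')
hsv=cv2.cvtColor(S['img'],cv2.COLOR_RGB2HSV)
L=hook(-19.1,-63.7); print('hang loop',proj(S,L),'bowl',proj(S,L+np.array([0,0,-150])-40*RX))
d=np.abs(S['img'].astype(int)-load('c0.pkl')['side']['img']).max(2)>45
n,lab,st,ce=cv2.connectedComponentsWithStats(d.astype('uint8')); print([ (x.tolist(),c.round().tolist()) for x,c in zip(st[1:],ce[1:]) if x[4]>60])
E
```

```text
[585.73159011  39.05725004 269.29806413] [-0.33917281  0.41373308  1.26786708  0.42842658  1.57040118 -0.26306701] 0.0014427449151050934
[2.0, -0.74, 6.4] [0.7, -0.3, -1.4]
[0.15, -0.81, 11.94] [0.7, -0.3, -1.4]
[1.96, -0.91, 12.79] [0.7, -0.3, -1.4]
[3.77, -0.97, 13.65] [0.7, -0.3, -1.4]
hang loop [323.57432869 290.5146157 ] bowl [306.14780613 311.37703332]
[([0, 0, 233, 196, 10238], [69.0, 71.0]), ([117, 0, 22, 12, 215], [128.0, 5.0]), ([124, 13, 12, 8, 66], [129.0, 16.0]), ([0, 16, 24, 61, 768], [9.0, 45.0]), ([54, 18, 29, 19, 272], [69.0, 24.0]), ([95, 20, 13, 67, 323], [100.0, 51.0]), ([290, 59, 21, 9, 110], [299.0, 63.0]), ([230, 65, 22, 12, 186], [240.0, 70.0]), ([241, 68, 49, 45, 687], [267.0, 91.0]), ([324, 71, 10, 25, 112], [328.0, 83.0]), ([219, 76, 10, 30, 99], [224.0, 91.0]), ([296, 81, 8, 25, 107], [299.0, 92.0]), ([152, 87, 36, 19, 235], [163.0, 94.0]), ([172, 103, 36, 13, 247], [191.0, 109.0]), ([302, 106, 22, 17, 106], [312.0, 117.0]), ([98, 108, 25, 37, 323], [108.0, 124.0]), ([214, 115, 16, 22, 204], [221.0, 125.0]), ([63, 116, 34, 11, 149], [78.0, 122.0]), ([232, 116, 90, 57, 2755], [279.0, 143.0]), ([38, 130, 125, 113, 6118], [101.0, 189.0]), ([56, 167, 7, 21, 64], [59.0, 176.0]), ([0, 185, 30, 49, 819], [10.0, 211.0]), ([75, 228, 21, 19, 144], [86.0, 240.0]), ([0, 245, 46, 139, 2941], [20.0, 314.0]), ([67, 252, 30, 58, 625], [82.0, 281.0]), ([63, 285, 32, 54, 757], [79.0, 319.0]), ([299, 287, 36, 58, 994], [315.0, 323.0]), ([194, 299, 65, 20, 76], [226.0, 309.0]), ([293, 313, 8, 18, 75], [297.0, 321.0]), ([0, 317, 13, 25, 217], [5.0, 330.0]), ([42, 317, 23, 67, 538], [56.0, 361.0]), ([296, 359, 35, 25, 638], [312.0, 373.0]), ([94, 365, 47, 19, 727], [119.0, 375.0]), ([0, 377, 12, 7, 66], [6.0, 381.0])]
```

A new blob below the hook (side columns 299–335, rows 287–345) is the hung cup. Now to the drawer front.

Emit:
step_arm([
  [[1,-0.4,3.2],[0.3,-0.1,-0.7],0],
  [[1.7,-0.7,6],[0.7,-0.3,-1.4],0],
  [[1.2,-0.8,8.5],[0.7,-0.3,-1.4],0],
  [[0.5,-0.8,10.5],[0.7,-0.3,-1.4],0],
  [[0.15,-0.8,11.9],[0.7,-0.3,-1.4],0],
  [[1,-0.9,12.3],[0.7,-0.3,-1.4],0],
  [[2,-0.9,12.8],[0.7,-0.3,-1.4],0],
  [[2.4,-0.9,13],[0.7,-0.3,-1.4],0],
])

```text
time_s: 20.4
eef_pos: [584.6, 116.3, 161.5]
ee_rot: [-0.145, 0.715, 0.666, 0.157]
force: [-0.1, -0.1, 0.8]
grip_width: -0.003
grip_force: 0.0
```

```bash
python3 - <<'E'
from h import *
s=ctrl.sense();print(s['eef_pos'],s['force'])
Rt=pose(-1.643,0,25)
go(s['eef_pos']+100*np.array([.07,.9975,0]),Rt)
E
```

```text
[584.60670062 116.25367737 161.5279589 ] [-0.11569877 -0.12996422  0.81716846]
[9.09, -0.02, 4.18] [0.0, 0.3, 0.0]
```

Emit:
step_arm([
  [[0.3,0,0.13],[0,0,0],0],
  [[0.6,0,0.27],[0,0,0],0],
  [[0.9,0,0.41],[0,0,0],0],
  [[1.2,0,0.55],[0,0,0],0],
  [[1.5,0,0.69],[0,0,0],0],
  [[1.8,0,0.83],[0,0,0],0],
  [[2.1,0,0.97],[0,0,0],0],
  [[2.4,0,1.1],[0,0,0],0],
])

```text
time_s: 21.4
eef_pos: [586.4, 141.8, 160.8]
ee_rot: [-0.146, 0.716, 0.665, 0.156]
force: [0.3, -1.5, 0.3]
grip_width: -0.004
grip_force: 0.8
```

Emit:
step_arm([
  [[0.6,0,0.28],[0,0,0],0],
  [[1.4,0,0.65],[0,0,0],0],
  [[2.3,0,1.06],[0,0,0],0],
  [[3.2,0,1.47],[0,0,0],0],
  [[4.1,0,1.88],[0,0,0],0],
  [[5,0,2.3],[0,0,0],0],
  [[5.8,0,2.67],[0,0,0],0],
  [[6.4,0,2.94],[0,0,0],0],
])

```text
time_s: 22.4
eef_pos: [591.4, 212.5, 160.8]
ee_rot: [-0.146, 0.715, 0.665, 0.156]
force: [0.7, -1.8, 0.4]
grip_width: 0.002
grip_force: 0.9
```

Emit:
step_arm([
  [[0.4,0,0.18],[0,0,0],0],
  [[0.8,0,0.37],[0,0,0],0],
  [[1.2,0,0.55],[0,0,0],0],
  [[1.6,0,0.74],[0,0,0],0],
  [[1.9,0,0.87],[0,0,0],0],
  [[2.2,0,1.01],[0,0,0],0],
  [[2.4,0,1.1],[0,0,0],0],
  [[2.6,0,1.2],[0,0,0],0],
])

```text
time_s: 23.4
eef_pos: [593.5, 240.6, 160.8]
ee_rot: [-0.146, 0.716, 0.665, 0.156]
force: [0.8, -2.0, 0.2]
grip_width: 0.003
grip_force: 0.8
```

Now slow, 1.5 mm per row, to find the stop.

Emit:
step_arm([
  [[0.14,0,0.06],[0,0,0],0],
  [[0.28,0,0.13],[0,0,0],0],
  [[0.42,0,0.19],[0,0,0],0],
  [[0.56,0,0.26],[0,0,0],0],
  [[0.7,0,0.32],[0,0,0],0],
  [[0.84,0,0.39],[0,0,0],0],
])

```text
time_s: 24.15
eef_pos: [594.2, 249.8, 160.8]
ee_rot: [-0.146, 0.716, 0.665, 0.156]
force: [1.4, -1.8, -0.4]
grip_width: -0.001
grip_force: 0.8
```

Emit:
step_arm([
  [[0.14,0,0.06],[0,0,0],0],
  [[0.28,0,0.13],[0,0,0],0],
  [[0.42,0,0.19],[0,0,0],0],
])

```text
time_s: 24.52
eef_pos: [594.5, 254.4, 160.8]
ee_rot: [-0.146, 0.716, 0.665, 0.156]
force: [1.3, -2.2, 0.4]
grip_width: 0.002
grip_force: 0.8
```

Emit:
step_arm([
  [[0.14,0,0.06],[0,0,0],0],
  [[0.28,0,0.13],[0,0,0],0],
  [[0.42,0,0.19],[0,0,0],0],
])

```text
time_s: 24.9
eef_pos: [594.9, 255.6, 160.7]
ee_rot: [-0.144, 0.716, 0.665, 0.154]
force: [-6.7, -26.8, 8.0]
grip_width: -0.0
grip_force: 13.8
```

The stop is reached. I'll back off along the same line.

Emit:
step_arm([
  [[-0.2,0,-0.1],[0,0,0],0],
  [[-0.5,0,-0.23],[0,0,0],0],
  [[-1.4,0,-0.65],[0,0,0],0],
  [[-3,0,-1.4],[0,0,0],0],
  [[-5,0,-2.3],[0,0,0],0],
  [[-7.5,0,-4],[0,0,0],0],
  [[-9.5,0,-7],[0,0,0],0],
  [[-10,0,-11],[0,0,0],0],
])

```text
time_s: 25.9
eef_pos: [584.2, 120.4, 218.7]
ee_rot: [-0.147, 0.716, 0.664, 0.156]
force: [0.8, 0.7, 0.3]
grip_width: -0.003
grip_force: 0.0
```

```bash
python3 - <<'E'
from h import *
s=ctrl.sense();print(s['eef_pos'],s['force'],s['time_s'])
S=ctrl.capture('side');T=ctrl.capture('top')
c0=load('c0.pkl')
for n,c in(('side',S),('top',T)):
    d=np.abs(c['img'].astype(int)-c0[n]['img']).max(2)>45
    k,lab,st,ce=cv2.connectedComponentsWithStats(d.astype('uint8')); print(n,[ x.tolist() for x in st[1:] if x[4]>60 and x[0]>180])
h=cv2.cvtColor(S['img'],cv2.COLOR_RGB2HSV); m=((h[...,0]>75)&(h[...,0]<95)&(h[...,1]>60)).astype('uint8')[:240]; m[:, :225]=0; print('teal',cv2.boundingRect(m), m.sum())
import pickle; pickle.dump((S,T),open('g13.pkl','wb'))
E
```

```text
[584.20059776 120.3880801  218.68089711] [0.78941878 0.69063164 0.31666387] 25.9
side [[223, 76, 8, 26, 80], [248, 81, 37, 28, 416], [213, 110, 99, 77, 3001], [255, 171, 28, 6, 128], [295, 255, 21, 30, 339], [299, 285, 36, 60, 1001], [259, 287, 43, 13, 72], [194, 299, 65, 20, 84], [293, 313, 8, 18, 82], [268, 335, 63, 49, 1416]]
top [[269, 110, 20, 17, 167], [253, 112, 16, 16, 157], [235, 128, 33, 63, 934], [271, 129, 47, 58, 732], [190, 133, 44, 32, 678], [185, 155, 50, 51, 1132], [341, 155, 33, 27, 612], [227, 166, 62, 112, 2761], [386, 169, 15, 37, 132], [394, 168, 49, 42, 1254], [449, 187, 19, 21, 94], [484, 194, 14, 19, 125], [466, 234, 45, 27, 971], [335, 260, 37, 7, 160], [472, 261, 40, 35, 1072], [263, 268, 223, 116, 9167], [223, 276, 35, 30, 443], [254, 281, 13, 11, 65], [193, 290, 96, 71, 1627], [469, 307, 43, 21, 372], [389, 344, 123, 40, 2936], [247, 369, 22, 12, 143]]
teal (237, 141, 64, 46) 1425
```

Emit:
step_arm([
  [[0,0,-1],[0,0,0],0],
  [[0,0,-3],[0,0,0],0],
  [[0,0,-5],[0,0,0],0],
  [[0,0,-5],[0,0,0],0],
  [[0,0,-5],[0,0,0],0],
  [[0,0,-5],[0,0,0],0],
])

```text
time_s: 26.75
eef_pos: [583.1, 102.0, 263.4]
ee_rot: [-0.147, 0.715, 0.665, 0.156]
force: [-0.4, -0.8, -0.0]
grip_width: 0.0
grip_force: 0.0
```

```bash
python3 - <<'E'
from h import *
S0,T0=load('g13.pkl'); S=ctrl.capture('side')
d=np.abs(S['img'].astype(int)-S0['img']).max(2); print('cup change',d[283:350,290:345].max(),(d[283:350,290:345]>25).sum(),'turner',(d[290:384,235:285]>25).sum())
for P in([489,262,188],[489,262,132],[683,247,188],[683,247,132]): print('exp front corner',proj(S,P))
h=cv2.cvtColor(S['img'],cv2.COLOR_RGB2HSV); m=((h[...,0]>75)&(h[...,0]<95)&(h[...,1]>60)); m[240:]=0
for c in(240,243,246,290,296): r=np.where(m[:,c])[0]; print(c,r.min() if len(r) else None,r.max() if len(r) else None)
print(ctrl.sense()['force'])
E
```

```text
cup change 85 147 turner 421
exp front corner [231.43185726 143.06721034]
exp front corner [231.90792269 158.40398776]
exp front corner [301.112466   141.22133863]
exp front corner [299.18271733 156.47874858]
240 141 186
243 141 186
246 141 185
290 150 185
296 148 184
[ 0.26730707 -0.20399387 -0.20619611]
```

```bash
python3 - <<'E'
from h import *
S=[ctrl.capture('side') for _ in range(12)]
for k in (3,6,11):
    d=np.abs(S[k]['img'].astype(int)-S[0]['img']).max(2); print(k,'cup',(d[283:350,290:345]>25).sum(),'turner',(d[290:384,235:285]>25).sum())
c0=load('c0.pkl')['side']['img']
t=lambda I:[cv2.minMaxLoc(cv2.matchTemplate(I[y-8:y+28,x-8:x+48],c0[y:y+20,x:x+40],5))[3] for x,y in((240,338),(248,300))]
print('turner template, expect (8,8)',t(S[-1]['img']))
E
```

```text
3 cup 0 turner 10
6 cup 0 turner 10
11 cup 0 turner 10
turner template, expect (8,8) [(8, 8), (8, 8)]
```

The cup is still, the turner hasn't moved, and the drawer front is where it should be when shut.

```bash
python3 -c "
from rig import ctrl
print(ctrl.finish_job())"
```

```text
the job is handed in; nothing more can be done
None
```

The cup hangs still by its loop on the free hook and the drawer is pushed shut to its stop. The turner is unmoved and the arm touched nothing else that I saw, so I handed the job in at about 27 s. The first grasp missed and nudged the handle, and the final push met the drawer's stop with about 27 N.

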